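# Set out the ring kit

### The job

Take the stack of three aluminium rings apart and set each ring down flat in the recess of the grey seat block that fits its size. The widest seat has a wrong part in it, a black lens barrel: move that out, onto the middle of the round wooden mat. Never tip over a ring or the lens barrel, and leave the loupe and the brush where they lie.

Things in the scene. Friction and masses are not known exactly. Their poses are not given: they have to be found in the camera images.
- wide_ring: loose plain aluminium ring with a knurled band, outer diameter 62 mm, bore 38 mm, height 28 mm, 130 g; at the bottom of the stack, standing on the bench. Origin: centre of its underside, z up along its axis. Grip it across the outside from above, by its upper 16 mm (there the fingers clear the rim of a seat, and the ring below in the stack).
- middle_ring: loose plain aluminium ring with a knurled band, outer diameter 47 mm, bore 24 mm, height 28 mm, 90 g; in the middle of the stack, lying on the wide ring, its underside 28 mm above the bench. Origin: centre of its underside, z up along its axis. Grip it across the outside from above, by its upper 16 mm (there the fingers clear the rim of a seat, and the ring below in the stack).
- small_ring: loose plain aluminium ring with a knurled band, outer diameter 32 mm, bore 15 mm, height 28 mm, 45 g; on top of the stack, its underside 56 mm above the bench. Origin: centre of its underside, z up along its axis. Grip it across the outside from above, by its upper 16 mm (there the fingers clear the rim of a seat, and the ring below in the stack).
- lens_barrel: loose black round lens barrel, diameter 53 mm, height 34 mm, 60 g, standing in the recess of the wide seat at the start (other barrels like it, standing straight on the bench at the right, are fixed and of no concern). Origin: centre of its underside, z up. Grip it across the outside from above, by its upper 22 mm.
- wide_seat: fixed square grey plastic block, 88 x 88 mm, 12 mm high, with a round recess of diameter 74 mm, 8 mm deep, in the middle of its top (mouth bevelled by 3 mm; recess floor 4 mm above the bench); the place of the wide ring. Origin: centre of its underside, on the bench, right below the middle of the recess; z up.
- middle_seat: fixed square grey plastic block, 74 x 74 mm, 12 mm high, with a round recess of diameter 59 mm, 8 mm deep, in the middle of its top (mouth bevelled by 3 mm; recess floor 4 mm above the bench); the place of the middle ring. Origin: centre of its underside, on the bench, right below the middle of the recess; z up.
- small_seat: fixed square grey plastic block, 60 x 60 mm, 12 mm high, with a round recess of diameter 44 mm, 8 mm deep, in the middle of its top (mouth bevelled by 3 mm; recess floor 4 mm above the bench); the place of the small ring. Origin: centre of its underside, on the bench, right below the middle of the recess; z up.
- round_mat: fixed flat round wooden mat, diameter 100 mm, 4 mm thick, the place of the lens barrel. Origin: centre of its underside, on the bench; z up.
- loupe: bystander: loose black waisted eye loupe standing upright on the bench, diameter 36 mm, 36 mm high. Origin: centre of its underside.
- brush: bystander: loose flat brush with a wooden handle, 138 x 20 x 8 mm, lying on the bench, its length along its own y. Origin: centre of its underside.
Mind the look-alikes: they are no part of the job. What is shaped like the middle_ring but purple is not meant. What is shaped like the small_ring but blue is not meant.

How it is judged (in metres and radians):
At the end, for the whole second after the job is handed in: Each ring lies flat in its own seat's recess (centres within 10 mm, underside under 6.5 mm above the bench); the lens barrel stands on the wooden mat (centres within 20 mm, underside under 8 mm above the bench); none is tilted over 0.08 rad; all released and at rest (horizontal distance between wide_ring and wide_seat below 0.01 m and z of wide_ring in the frame of wide_seat below 0.0065 m and angle between each of wide_ring, middle_ring, small_ring, lens_barrel's own z axis and vertical below 0.08 rad and horizontal distance between middle_ring and middle_seat below 0.01 m and z of middle_ring in the frame of middle_seat below 0.0065 m and horizontal distance between small_ring and small_seat below 0.01 m and z of small_ring in the frame of small_seat below 0.0065 m and horizontal distance between lens_barrel and round_mat below 0.02 m and z of lens_barrel in the frame of round_mat below 0.008 m and linear speed of each of wide_ring, middle_ring, small_ring, lens_barrel below 0.02 m/s); the robot touches nothing.
It fails at once if a ring or the lens barrel is tipped over (more than 0.6 rad) (angle between any of wide_ring, middle_ring, small_ring, lens_barrel's own z axis and vertical above 0.6 rad).
It fails at once if the loupe or the brush is moved by more than 30 mm (distance of any of loupe, brush from where it was at the start of the episode above 0.03 m).
It also fails if it takes over 104 s, if anything falls off the work surface, if the arm or the gripper's body presses on something with over 40 N, if the wrist force passes 120 N, or if a joint passes its speed limit or range.

### The arm

A 7-joint arm with a two-finger parallel gripper is mounted at the origin on a cart in front of the work surface, level with it; the furniture and walls round the work are solid. World frame = base frame: x ahead of the robot, y to its left, z up, the work surface at z = 0. Lengths are in mm, angles in rad, forces in N, time in s.
With the tool pointing down it reaches from about 400 to 875 mm from the base axis. Payload 4.4 kg.
Tool frame: the origin (TCP) lies midway between the tips of the shut fingers; the grasp point (between the pads) lies 19 mm behind it; z points along the fingers, y is the direction in which the jaws open and shut (so a half turn about z gives the same grasp; the last joint's range is limited). The gripper opens to 85 mm and grips with 20 to 120 N. Pads are 22 mm wide; open, the fingers measure 114 mm over their backs; the gripper's body (76 mm by 85 mm) begins 54 mm behind the grasp point. The pads swing forward as they close: fully open they stand 13 mm farther back than shut.
Start: joints at [-1.305, 0.628, 0.038, 1.517, -0.027, 0.996, -0.02], TCP at [211.711, 614.57, 231.313] pointing down, gripper open.
Joint ranges: [-3.06, 3.06], [-0.37, 2.12], [-1.25, 1.32], [0.18, 2.47], [-1.1, 4.24], [0.23, 1.98], [-2.94, 2.94]. Speed limits (rad/s): [2.57, 2.57, 3.14, 3.14, 3.14, 3.14, 3.14].

### API

Orientations are given as [roll, pitch, yaw] about the fixed x, y, z axes, in that order (R = Rz(yaw) Ry(pitch) Rx(roll)).
In Python, from cell import * gives the robot as it stands. The module is installed in compiled form; this text tells all that it offers.
- The arm moves only by the tool move_arm, never from a script. Its argument "series" is a list of rows, each a list of 2 entries, a list of its own where there are three numbers: the shift along the tool's x, y, z in m, then the turn about the tool's z in rad. In form: [[[x, y, z], yaw], ...]. A call has 1 to 5 rows; each row is the pose to reach, as a shift and turn from the pose measured when the call began, along the tool's axes at that moment; what a row does not reach only later rows make up. A row lasts 1/8 s, in which the tool goes at most 62.5 mm and 10.7 degrees, less where a joint would pass 70% of its speed; a pose out of reach is approached as far as the arm can. A call with a gripper value outside its range is refused whole. "claw" is the opening, from 0 (shut) to 1 (fully open), set as the call begins (left out, the last holds). The fingers move at their own pace and stop on an object; the grip force is fixed at half the most. Time passes only in rows, so rows that repeat a pose let the fingers close. It gives the time, the measured TCP pose, the force and the opening at its end, in the units of the state.
- read_state(): the state, without advancing time (a new reading comes with each control period).
- get_image(name): name is "scene" or "top" or "wrist"; returns the picture (384x512x3 uint8, blue, green, red); there is no depth.
- camera_model(name): a dict with "fov_y" (degrees; the focal length in pixels is half the picture's height over the tangent of half this angle, whatever the lens; pixels are square), "cx", "cy" (the principal point, pixels), "pose" (4x4, takes a point from camera to world coordinates); the wrist camera has in their place "tool_from_camera" (4x4, takes a point from camera to tool coordinates, whose origin is the TCP and whose axes are the flange's). Camera axes: x right, y down, z forward; pixel columns grow to the right and rows downward; lengths in mm; the calibration is good to about 2 mm. A picture is of the moment at which its call begins: read the wrist's pose just before it. camera_model takes no time and is no camera call.
- finish_job(): hands the job in, once; it reports no verdict.
The state is a dict: "clock": time; "qpos": joint angles; "qd": joint speeds; "tau": joint torques, N m; "eef_pos": TCP position; "tool_rot": TCP orientation; "force": force on the tool from outside, world axes, zero at the start; "torque": the same for the moment, N m; "width": finger opening in mm.
Only numpy, scipy, OpenCV 4.12 (cv2) and the standard library are available. Lean on these libraries where they do the work, as an engineer would, in place of code of your own. Each camera call takes 0.05 s, during which the arm holds its last target. There are 200 camera calls.

## Working session

There is one attempt and no reset: what is moved stays moved. The work goes in short steps, Python scripts to look and compute and a tool call to move; the robot and the scene stay as the last step left them, time stands still between calls to the robot, and variables do not carry over. Pictures are saved under pics/ and viewed, about 12 in all and at most 16, crops included, and the job is handed in when it is done.

Besides the shell and the picture viewer there is one more tool, called after ">>>" by a JSON object that holds its "api" and its "payload", one argument or row to a line. move_arm: Moves the arm, as the interface text tells. Its arguments: {"type":"object","properties":{"series":{"type":"array"},"claw":{"type":"number"}},"required":["series"]}

```bash
mkdir -p pics
python3 - <<'E'
from cell import *
import cv2, numpy as np
s=read_state(); print(s)
for n in("scene","top"):
    im=get_image(n); cv2.imwrite(f"pics/{n}0.png",im); print(n,camera_model(n))
im=get_image("wrist"); cv2.imwrite("pics/wrist0.png",im); print(camera_model("wrist"))
E
```

```text
{'clock': 0.0, 'qpos': array([-1.30480632,  0.62934367,  0.0384437 ,  1.51840278, -0.02700924,
        0.99627908, -0.01998559]), 'qd': array([-1.13818825e-03,  1.16267884e-03, -5.14569337e-04, -1.51178815e-04,
        3.01378211e-04,  1.04483089e-03, -4.09112477e-05]), 'tau': array([-2.56100402e-04, -5.63410199e+01,  1.22635458e+00, -1.93443900e+01,
        1.11240472e-02,  1.07023920e-02, -2.24068691e-05]), 'eef_pos': array([211.49239067, 613.95620864, 230.37958778]), 'tool_rot': array([-3.13967788e+00,  1.90640352e-05,  2.80980986e+00]), 'force': array([ 0.06915049,  0.1588548 , -0.29200225]), 'torque': array([ 0.02825547, -0.01463832,  0.02633597]), 'width': 85.52313058715961}
scene {'fov_y': 47.06206562362831, 'cx': 257.14286143783045, 'cy': 192.4038266908944, 'pose': array([[ 7.42989078e-01, -4.84540550e-01,  4.61722520e-01,
         2.72644848e+01],
       [-6.69181911e-01, -5.50938339e-01,  4.98660722e-01,
        -6.41756143e+02],
       [ 1.27592980e-02, -6.79475829e-01, -7.33586940e-01,
         8.22092122e+02],
       [ 0.00000000e+00,  0.00000000e+00,  0.00000000e+00,
  
[... 202 characters left out ...]

       [-9.99956149e-01, -9.28736282e-03, -1.20244541e-03,
        -1.37938276e+02],
       [ 1.62469064e-03, -4.55916214e-02, -9.98958840e-01,
         1.11104995e+03],
       [ 0.00000000e+00,  0.00000000e+00,  0.00000000e+00,
         1.00000000e+00]])}
{'fov_y': 67.38341217643067, 'cx': 254.94722844595364, 'cy': 193.00284453040882, 'tool_from_camera': array([[-8.04602395e-04, -9.61344097e-01, -2.75348651e-01,
         6.83051048e+01],
       [ 9.99998606e-01, -1.17644109e-03,  1.18527337e-03,
        -2.16673332e-01],
       [-1.46338702e-03, -2.75347314e-01,  9.61343703e-01,
        -1.42828187e+02],
       [ 0.00000000e+00,  0.00000000e+00,  0.00000000e+00,
         1.00000000e+00]])}
```

View pics/scene0.png

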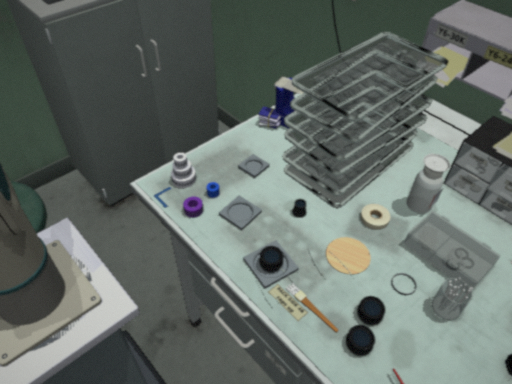

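View pics/top0.png

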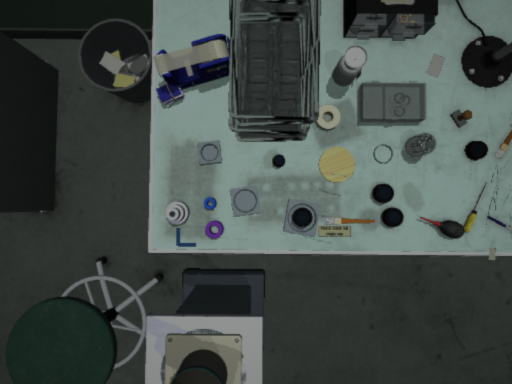

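The scene shows the stack at (181,170), wide seat with barrel at (271,262), middle seat at (240,211), small seat at (253,166), mat at (348,255), loupe at (300,207), brush at (315,308). The purple ring (193,206) and blue ring (213,189) are look-alikes. In the top view these are: stack (177,213), seats (302,217), (245,201) and (209,152), mat (337,164), purple (214,230), blue (210,203).

```bash
cat > h.py <<'E'
from cell import *
import cv2, numpy as np
from scipy.spatial.transform import Rotation as R
def cam(n,s=None):
    m=camera_model(n); f=192/np.tan(np.radians(m["fov_y"]/2))
    if n=="wrist":
        T=np.eye(4);T[:3,:3]=R.from_euler('xyz',s["tool_rot"]).as_matrix();T[:3,3]=s["eef_pos"]
        P=T@m["tool_from_camera"]
    else: P=m["pose"]
    return f,m["cx"],m["cy"],P
def ray(c,px):
    f,cx,cy,P=c
    d=P[:3,:3]@np.array([(px[0]-cx)/f,(px[1]-cy)/f,1.]); return P[:3,3],d/np.linalg.norm(d)
def onz(c,px,z):
    o,d=ray(c,px); return o+d*(z-o[2])/d[2]
def two(c1,p1,c2,p2):
    o1,d1=ray(c1,p1);o2,d2=ray(c2,p2)
    t=np.linalg.lstsq(np.c_[d1,-d2],o2-o1,rcond=None)[0]
    a,b=o1+d1*t[0],o2+d2*t[1]; return (a+b)/2,np.linalg.norm(a-b)
def proj(c,X):
    f,cx,cy,P=c; v=P[:3,:3].T@(np.asarray(X)-P[:3,3]); return f*v[0]/v[2]+cx,f*v[1]/v[2]+cy
def shift(s,X,yaw=None):
    "tool-frame shift from current TCP to world X; assumes state s"
    Rm=R.from_euler('xyz',s["tool_rot"]).as_matrix(); return Rm.T@(np.asarray(X)-s["eef_pos"])
E
python3 - <<'E'
from h import *
S,T=cam("scene"),cam("top")
pts=dict(stack=((180.5,157),(177,212)),small=((253,166),(209,152)),mid=((240,211),(245,201)),barrel=((271,254),(302,216)),mat=((348,255),(337,164)),loupe=((300,203),(278.5,160)),brush=((315,308),(347,221)),purple=((193,205),(214,230)),blue=((213,188),(210,203)))
for k,(a,b) in pts.items():
    p,e=two(S,a,T,b); print(k,p.round(),round(e,1),'top@z8',onz(T,b,8).round(), 'r',np.hypot(*p[:2]).round())
a=cv2.imread("pics/top0.png")[130:255,155:395]; b=cv2.imread("pics/scene0.png")[140:350,145:385]
cv2.imwrite("pics/crop.png",np.vstack([cv2.resize(a,None,fx=3,fy=3,interpolation=3)[:,:720]]))
E
```

```text
stack [430.  63.  90.] 10.0 top@z8 [433.  76.   8.] r 435.0
small [599.  -8.   5.] 2.3 top@z8 [599.  -9.   8.] r 599.0
mid [ 464. -110.   14.] 0.1 top@z8 [ 465. -110.    8.] r 477.0
barrel [ 424. -263.   37.] 3.2 top@z8 [ 425. -267.    8.] r 499.0
mat [ 569. -363.    4.] 2.7 top@z8 [ 569. -363.    8.] r 675.0
loupe [ 576. -200.   36.] 0.4 top@z8 [ 579. -202.    8.] r 609.0
brush [ 415. -397.   -3.] 10.0 top@z8 [ 412. -391.    8.] r 574.0
purple [386. -28.  24.] 1.2 top@z8 [384. -26.   8.] r 387.0
blue [458. -16.  23.] 0.9 top@z8 [458. -14.   8.] r 458.0
```

View pics/crop.png

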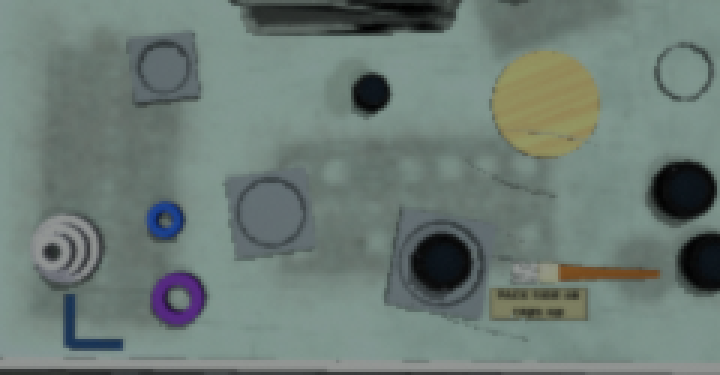

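The stack sits at about (430,68), and its gap to the look-alikes is enough for the fingers. I go there first to look with the wrist camera.

>>> {"api": "move_arm", "payload": {
  "series": [
    [[-0.384,-0.443,0.03],1.24],
    [[-0.384,-0.443,0.03],1.24],
    [[-0.384,-0.443,0.03],1.24],
    [[-0.384,-0.443,0.03],1.24],
    [[-0.384,-0.443,0.03],1.24]
  ]
}}

```text
clock: 0.78
eef_pos: [328.5, 323.1, 215.3]
tool_rot: [3.142, 0.001, 1.866]
force: [1.6, 0.6, 0.2]
width: 85.4
```

>>> {"api": "move_arm", "payload": {
  "series": [
    [[-0.273,0.023,0.025],0.296],
    [[-0.273,0.023,0.025],0.296],
    [[-0.273,0.023,0.025],0.296],
    [[-0.273,0.023,0.025],0.296],
    [[-0.273,0.023,0.025],0.296]
  ]
}}

```text
clock: 1.4
eef_pos: [430.8, 64.9, 190.5]
tool_rot: [3.141, 0.002, 1.565]
force: [0.5, 1.7, 0.4]
width: 85.1
```

Run:
```python
from h import *
s=read_state(); im=get_image("wrist"); cv2.imwrite("pics/w1.png",im); np.save("w1.npy",s,allow_pickle=True)
print(s["eef_pos"],s["tool_rot"],s["qd"].max(),s["qpos"])
```

```text
[430.84050785  64.86697129 190.46213339] [3.14087335e+00 1.90421148e-03 1.56510353e+00] 0.4921178338568663 [-0.49194345  0.41647149  0.37815416  2.14095564 -0.25442478  0.62562074
  0.05855114]
```

View pics/w1.png

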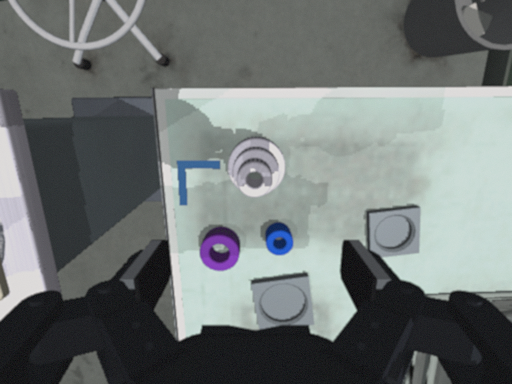

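The wrist view shows the stack's small-ring bore at (255,180), with its nested rims around it. Middle seat recess is at (283,301), small seat recess at (393,232), purple ring at (220,250), blue ring at (278,239). I retake it at rest, then again after a 50 mm shift for stereo.

```bash
cat > snap.py <<'E'
import sys
from h import *
def snap(name):
    s=read_state(); im=get_image("wrist"); cv2.imwrite(f"pics/{name}.png",im)
    np.save(name+".npy",s,allow_pickle=True); return s,im
def load(name): return np.load(name+".npy",allow_pickle=True).item(),cv2.imread(f"pics/{name}.png")
def ellipses(im,box,lo=6,hi=90,th=(40,100)):
    "ellipses fitted to edge contours in box=(x0,y0,x1,y1), subpixel by 4x enlargement"
    x0,y0,x1,y1=box; g=cv2.resize(cv2.cvtColor(im[y0:y1,x0:x1],cv2.COLOR_BGR2GRAY),None,fx=4,fy=4,interpolation=cv2.INTER_CUBIC)
    e=cv2.Canny(cv2.GaussianBlur(g,(5,5),1.5),*th)
    out=[]
    for c in cv2.findContours(e,cv2.RETR_LIST,cv2.CHAIN_APPROX_NONE)[0]:
        if len(c)<40: continue
        (x,y),(a,b),t=cv2.fitEllipse(c)
        if lo<b/4<hi and a/b>.75 and len(c)>2.2*b:
            out.append(((x-1.5)/4+x0,(y-1.5)/4+y0,a/4,b/4,len(c)))
    return sorted(out,key=lambda r:r[3])
if __name__=="__main__":
    s,im=snap(sys.argv[1]); print(s["eef_pos"].round(1),s["tool_rot"].round(4),abs(s["qd"]).max().round(3),s["clock"])
    for b in sys.argv[2:]:
        for r in ellipses(im,tuple(map(int,b.split(',')))): print(b,np.round(r,1))
E
python3 snap.py a1 220,130,295,205 240,265,325,335 360,200,425,260
```

```text
[431.9  62.6 190.5] [3.1395 0.0035 1.5626] 0.101 1.45
220,130,295,205 [253.7 168.1  47.   49.1 510. ]
240,265,325,335 [264.1 335.   14.   15.7 172. ]
360,200,425,260 [367.6 254.6  11.1  12.4 352. ]
```

>>> {"api": "move_arm", "payload": {
  "series": [
    [[0,0.05,0],0],
    [[0,0.05,0],0],
    [[0,0.05,0],0]
  ]
}}

```text
clock: 1.88
eef_pos: [479.8, 65.8, 190.2]
tool_rot: [-3.141, 0.002, 1.565]
force: [0.2, -0.6, -0.4]
width: 85.2
```

```bash
python3 snap.py a2 170,120,260,210 200,260,285,335 320,200,385,260; python3 -c "
import cv2,numpy as np
a=cv2.imread('pics/a1.png')[130:205,220:295];b=cv2.imread('pics/a2.png')[130:205,180:255]
cv2.imwrite('pics/ab.png',cv2.resize(np.hstack([a,b]),None,fx=5,fy=5,interpolation=2))"
```

```text
[479.8  65.8 190.2] [-3.1406e+00  1.9000e-03  1.5653e+00] 0.021 1.875
200,260,285,335 [272.5 270.1   9.8  12.3 190. ]
320,200,385,260 [327.4 213.5  11.   11.6 726. ]
```

View pics/ab.png

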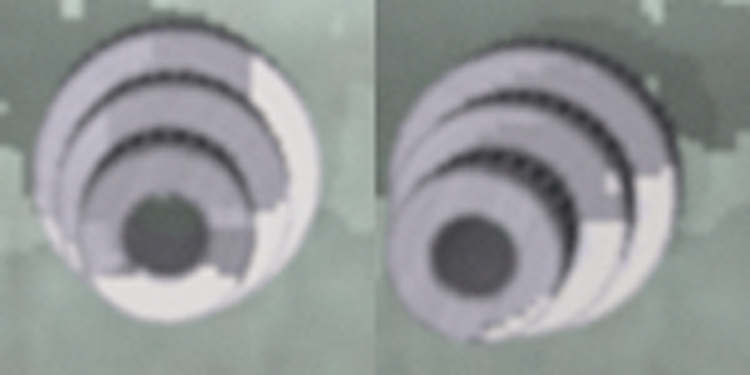

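Two-view crops: the small ring's bore centre is at (253.1,177.1) in a1 and (199.7,181.1) in a2.

```bash
cat >> snap.py <<'E'
def hough(im,box,r0,r1,p2=25):
    x0,y0,x1,y1=box; g=cv2.resize(cv2.cvtColor(im[y0:y1,x0:x1],cv2.COLOR_BGR2GRAY),None,fx=4,fy=4,interpolation=cv2.INTER_CUBIC)
    c=cv2.HoughCircles(g,cv2.HOUGH_GRADIENT_ALT,1.5,10,param1=60,param2=.6,minRadius=int(4*r0),maxRadius=int(4*r1))
    return [] if c is None else [((q[0]-1.5)/4+x0,(q[1]-1.5)/4+y0,q[2]/4) for q in c[0]]
E
python3 - <<'E'
from snap import *
(s1,i1),(s2,i2)=load("a1"),load("a2")
C1,C2=cam("wrist",s1),cam("wrist",s2)
p,e=two(C1,(253.1,177.1),C2,(199.7,181.1)); print("small ring top",p.round(1),e.round(1),onz(C2,(199.7,181.1),84).round(1))
T=cam("top"); print(onz(T,(172.3,213.3),84).round(1))
for im,bs in((i1,[(220,130,295,205),(240,265,325,335),(360,200,425,260)]),(i2,[(170,120,260,210),(200,260,285,335),(320,200,385,260)])):
    for b in bs: print(b,[np.round(q,1) for q in hough(im,b,6,35)])
E
```

```text
small ring top [432.1  75.   83.6] 0.1 [432.2  75.1  84. ]
[430.8  73.4  84. ]
(220, 130, 295, 205) [array([253. , 164.9,  29.2], dtype=float32), array([253. , 164.9,  20.8], dtype=float32), array([253.4, 176.9,  18.2], dtype=float32), array([253.4, 176.9,   8.8], dtype=float32)]
(240, 265, 325, 335) [array([285.4, 299.1,  27. ], dtype=float32), array([276.4, 299.9,  28.4], dtype=float32), array([285.4, 299.1,  22.5], dtype=float32), array([280.1, 293.9,  23. ], dtype=float32), array([276.4, 299.9,  18.4], dtype=float32), array([280.9, 299.1,  18.7], dtype=float32), array([285.4, 299.1,  19.3], dtype=float32), array([280.9, 299.1,  20.7], dtype=float32), array([285.4, 299.1,  17.1], dtype=float32), array([301.5, 278.5,   8.3], dtype=float32)]
(360, 200, 425, 260) [array([391.1, 226.6,  19.2], dtype=float32)]
(170, 120, 260, 210) [array([199.2, 181.5,  18. ], dtype=float32), array([203.4, 175.5,  17.4], dtype=float32), array([199.2, 181.5,   8.7], dtype=float32)]
(200, 260, 285, 335) [array([245.8, 301.6,  21.6], dtype=float32), array([245.8, 308.4,  24.3], dtype=float32), array([245.8, 301.6,  26.6], dtype=float32), array([250.6, 308. ,  22.1], dtype=float32), array([245.8, 301.6,  18.6], dtype=float32)]
(320, 200, 385, 260) [array([356.4, 238.6,  22.9], dtype=float32), array([349.6, 232.6,  21. ], dtype=float32), array([333.1, 218. ,   9.2], dtype=float32), array([334.2, 251.4,   7.3], dtype=float32)]
```

>>> {"api": "move_arm", "payload": {
  "series": [
    [[0.009,-0.048,0.0],0],
    [[0.009,-0.048,0.03],0],
    [[0.009,-0.048,0.06],0],
    [[0.009,-0.048,0.085],0],
    [[0.009,-0.048,0.085],0]
  ],
  "claw": 0.75
}}

```text
clock: 2.55
eef_pos: [429.2, 75.1, 104.4]
tool_rot: [-3.136, 0.002, 1.566]
force: [-0.8, -0.3, -0.0]
width: 64.1
```

>>> {"api": "move_arm", "payload": {
  "series": [
    [[0,0.003,0.012],0],
    [[0,0.003,0.025],0],
    [[0,0.003,0.036],0],
    [[0,0.003,0.036],0]
  ]
}}

```text
clock: 3.05
eef_pos: [431.3, 74.8, 67.6]
tool_rot: [-3.134, 0.003, 1.566]
force: [-0.1, -0.7, -0.3]
width: 64.3
```

```bash
python3 snap.py g1; python3 -c "
import cv2
cv2.imwrite('pics/g1c.png',cv2.resize(cv2.imread('pics/g1.png')[120:384,80:432],None,fx=2,fy=2))"
```

```text
[431.3  74.8  67.6] [-3.1343e+00  2.6000e-03  1.5657e+00] 0.019 3.05
```

View pics/g1c.png

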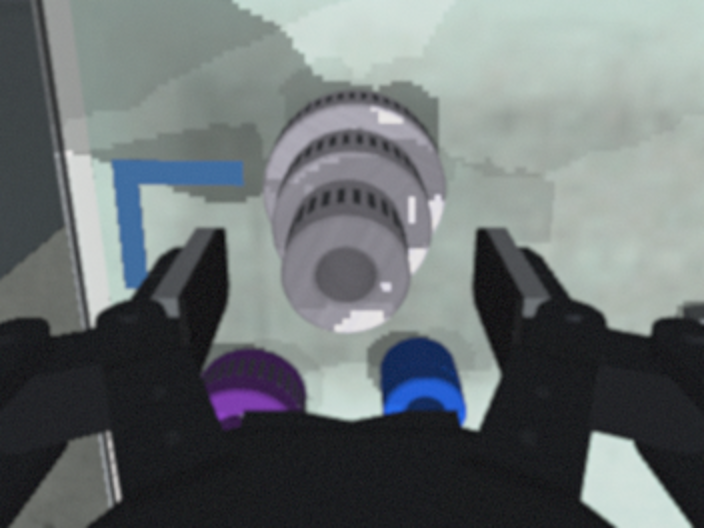

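The crop shows the small ring top at (345,275) midway between the finger tips at (205..495). I close on it.

>>> {"api": "move_arm", "payload": {
  "series": [
    [[0,0,0],0],
    [[0,0,0],0],
    [[0,0,0],0],
    [[0,0,0],0],
    [[0,0,0],0]
  ],
  "claw": 0.1
}}

```text
clock: 3.72
eef_pos: [431.7, 74.9, 68.6]
tool_rot: [-3.136, 0.002, 1.566]
force: [-1.3, -0.7, 6.9]
width: 29.6
```

>>> {"api": "move_arm", "payload": {
  "series": [
    [[0,0,0],0],
    [[0,0,-0.01],0],
    [[0,0,-0.03],0],
    [[0,0,-0.06],0],
    [[0,0,-0.06],0]
  ]
}}

```text
clock: 4.35
eef_pos: [433.6, 75.3, 130.5]
tool_rot: [-3.14, 0.001, 1.566]
force: [-0.4, 0.0, -0.2]
width: 29.9
```

Gripped (width 30). I move near the small seat and look at its recess off to the side of the fingers.

>>> {"api": "move_arm", "payload": {
  "series": [
    [[-0.08,0.1,-0.03],0],
    [[-0.08,0.1,-0.03],0],
    [[-0.08,0.1,-0.03],0],
    [[-0.08,0.1,-0.03],0]
  ]
}}

```text
clock: 4.85
eef_pos: [532.4, -5.2, 159.6]
tool_rot: [-3.138, 0.001, 1.565]
force: [-0.1, -0.2, -1.0]
width: 29.6
```

```bash
python3 snap.py b1; python3 -c "
import cv2,numpy as np
from h import *
S=cam('scene')
for p in((288,172),(337,197)): print(onz(S,p,0).round())
im=cv2.imread('pics/b1.png'); cv2.imwrite('pics/b1c.png',cv2.resize(im[90:340,180:512],None,fx=2.4,fy=2.4,interpolation=2))"
```

```text
[532.4  -5.2 159.6] [-3.1383e+00  9.0000e-04  1.5650e+00] 0.039 4.85
[656. -82.   0.]
[ 686. -228.    0.]
```

View pics/b1c.png

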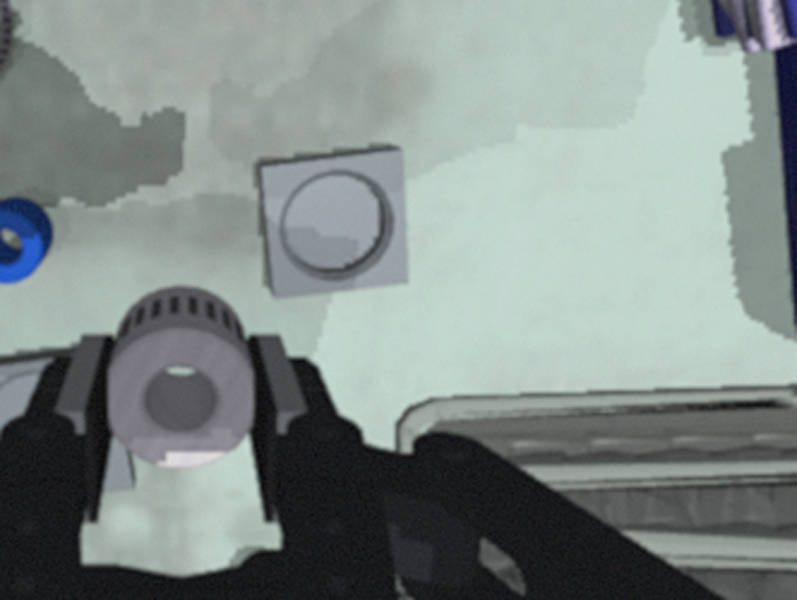

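The held small ring is upright between the pads. The small seat recess is at crop (336,224), which is px (320,183.3), and the basket edge is 80 mm away. I compute the target.

Run:
```python
from snap import *
s,im=load("b1"); C=cam("wrist",s)
p=(319.9,183.2); print(onz(C,p,12).round(1))
top=cv2.imread("pics/top0.png")
g=cv2.cvtColor(im,cv2.COLOR_BGR2GRAY)
x=onz(C,p,12); print("top pred",np.round(proj(cam("top"),x),1),"scene pred",np.round(proj(cam("scene"),x),1))
print("2view",[np.round(v,1) for v in two(C,p,cam("scene"),(253,166))],[np.round(v,1) for v in two(C,p,cam("top"),(209.3,152.5))])
# seat corners as size check
q=[onz(C,(180+a/2.4,90+b/2.4),12) for a,b in((260,160),(402,147),(408,282),(273,297))]
print(np.mean(q,0).round(1),[np.linalg.norm(q[i]-q[i-1]).round(1) for i in range(4)])
# ring centre in hand: bore at top of ring, expected z
r=(180+181/2.4,90+398/2.4); print("ring in hand",onz(C,r,s["eef_pos"][2]+16).round(1))
X=x.copy();X[2]=100; print(shift(s,X).round(1))
```

```text
[600.8  -8.8  12. ]
top pred [208.7 151.2] scene pred [254.2 163.8]
2view [array([599.6,  -8.9,   6.3]), np.float64(5.3)] [array([599.4,  -9.8,   9.7]), np.float64(4.0)]
[600.8  -8.6  12. ] [np.float64(61.8), np.float64(59.6), np.float64(60.2), np.float64(59.9)]
ring in hand [534.1  -4.1 175.6]
[-3.1 68.6 59.4]
```

>>> {"api": "move_arm", "payload": {
  "series": [
    [[-0.004,0.0665,0.03],0],
    [[-0.004,0.0665,0.07],0],
    [[-0.004,0.0665,0.1],0],
    [[-0.004,0.0665,0.115],0],
    [[-0.004,0.0665,0.115],0]
  ]
}}

```text
clock: 5.52
eef_pos: [596.0, -7.7, 43.2]
tool_rot: [-3.134, -0.0, 1.567]
force: [0.3, -0.7, 0.1]
width: 29.5
```

>>> {"api": "move_arm", "payload": {
  "series": [
    [[-0.0015,0.0035,0.008],0],
    [[-0.0015,0.0035,0.016],0],
    [[-0.0015,0.0035,0.023],0],
    [[-0.0015,0.0035,0.026],0],
    [[-0.0015,0.0035,0.026],0]
  ]
}}

```text
clock: 6.15
eef_pos: [599.2, -9.3, 17.1]
tool_rot: [-3.134, -0.0, 1.567]
force: [-0.1, 0.6, -0.9]
width: 29.6
```

>>> {"api": "move_arm", "payload": {
  "series": [
    [[0,0,0.0005],0],
    [[0,0,0.0005],0],
    [[0,0,0.0005],0],
    [[0,0,0.0005],0]
  ],
  "claw": 0.6
}}

```text
clock: 6.65
eef_pos: [599.3, -9.3, 16.7]
tool_rot: [-3.134, -0.0, 1.567]
force: [0.6, -0.9, 0.6]
width: 51.1
```

>>> {"api": "move_arm", "payload": {
  "series": [
    [[0,0,-0.02],0],
    [[0,0,-0.06],0],
    [[0,0,-0.1],0],
    [[0,0,-0.1],0]
  ]
}}

```text
clock: 7.15
eef_pos: [603.0, -9.6, 121.3]
tool_rot: [3.141, 0.0, 1.567]
force: [-0.2, -0.3, -0.2]
width: 51.3
```

```bash
python3 snap.py c1; python3 -c "
import cv2
im=cv2.imread('pics/c1.png'); cv2.imwrite('pics/c1c.png',cv2.resize(im[100:300,120:390],None,fx=2.5,fy=2.5,interpolation=2))"
```

```text
[603.   -9.6 121.3] [3.1408 0.     1.567 ] 0.052 7.15
```

View pics/c1c.png

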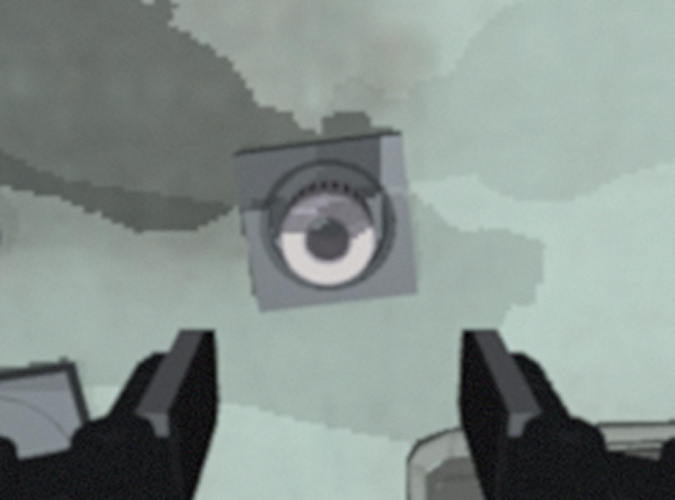

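The small ring sits in the small seat's recess, with its bore at crop (326,240) and the recess rim at (326,222). That offset matches parallax. Next is the middle ring.

>>> {"api": "move_arm", "payload": {
  "series": [
    [[0.082,-0.171,-0.04],0],
    [[0.082,-0.171,-0.04],0],
    [[0.082,-0.171,-0.04],0],
    [[0.082,-0.171,-0.04],0],
    [[0.082,-0.171,-0.04],0]
  ],
  "claw": 1.0
}}

```text
clock: 7.82
eef_pos: [431.3, 73.5, 160.0]
tool_rot: [-3.14, -0.0, 1.568]
force: [0.8, -0.1, -0.0]
width: 85.5
```

```bash
python3 snap.py d1 200,110,310,220; python3 -c "
from snap import *
s,im=load('d1')
print(hough(im,(200,110,310,220),8,40))
cv2.imwrite('pics/d1c.png',cv2.resize(im[120:370,170:400],None,fx=2.4,fy=2.4,interpolation=2))"
```

```text
[431.3  73.5 160. ] [-3.1397e+00 -3.0000e-04  1.5681e+00] 0.036 7.825
[(np.float32(256.25), np.float32(189.875), np.float32(25.55619)), (np.float32(256.25), np.float32(189.875), np.float32(13.49547)), (np.float32(261.125), np.float32(164.75), np.float32(17.37906)), (np.float32(267.125), np.float32(165.875), np.float32(13.976873))]
```

View pics/d1c.png

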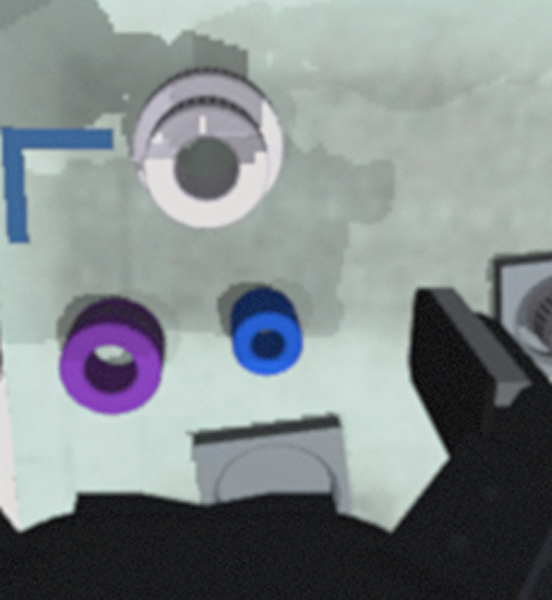

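The middle ring (aluminium) is at px (256.25,189.9) with radius 25.6. The purple ring at crop (112,365) and the blue ring at (268,335) are left alone.

Run:
```python
from snap import *
s,im=load("d1"); C=cam("wrist",s); p=(256.25,189.9)
x=onz(C,p,56); print(x.round(1), "size diam", (2*25.56/C[0]*np.linalg.norm(x-C[3][:3,3])).round(1))
# second view: scene camera now (small ring gone)
im2=get_image("scene"); cv2.imwrite("pics/sc2.png",im2)
from snap import hough
C2=cam("scene"); print("pred scene",np.round(proj(C2,x),1), [np.round(q,1) for q in hough(im2,(160,140,210,200),4,16)])
print(shift(s,[x[0],x[1],40]).round(1))
```

```text
[433.7  75.2  56. ] size diam 45.4
pred scene [182.5 164. ] [array([182.1, 169.6,  12.1], dtype=float32), array([182.1, 169.6,   9.1], dtype=float32)]
[  1.7   2.6 120. ]
```

>>> {"api": "move_arm", "payload": {
  "series": [
    [[0.002,0.0025,0.03],0],
    [[0.002,0.0025,0.06],0],
    [[0.002,0.0025,0.08],0],
    [[0.002,0.0025,0.09],0],
    [[0.002,0.0025,0.09],0]
  ]
}}

```text
clock: 8.55
eef_pos: [435.1, 74.0, 69.1]
tool_rot: [-3.139, 0.001, 1.565]
force: [-0.0, 0.2, 0.6]
width: 85.4
```

Run:
```python
from snap import *
s,im=snap("d2"); C=cam("wrist",s); print(s["eef_pos"])
for z in(56,): print(np.round(proj(C,(433.7,75.2,z)),1))
h=hough(im,(170,120,340,300),12,60); print([np.round(q,1) for q in h])
s1,_=load("d1"); 
for q in h: print([np.round(v,1) for v in two(cam("wrist",s1),(256.25,189.9),C,q[:2])])
```

```text
[435.05640242  74.0398813   69.12570635]
[250.3 231.7]
[array([249.9, 214.1,  45.3], dtype=float32), array([248. , 229.1,  21. ], dtype=float32)]
[array([432.6,  46.5, -51. ]), np.float64(3.0)]
[array([432.9,  73.3,  48.2]), np.float64(1.7)]
```

>>> {"api": "move_arm", "payload": {
  "series": [
    [[0.001,-0.002,0.012],0],
    [[0.001,-0.002,0.022],0],
    [[0.001,-0.002,0.0285],0],
    [[0.001,-0.002,0.0285],0]
  ]
}}

```text
clock: 9.1
eef_pos: [432.8, 75.2, 40.6]
tool_rot: [-3.139, 0.001, 1.565]
force: [-0.5, -0.7, -0.0]
width: 85.4
```

>>> {"api": "move_arm", "payload": {
  "series": [
    [[0,0,0],0],
    [[0,0,0],0],
    [[0,0,0],0],
    [[0,0,0],0],
    [[0,0,0],0]
  ],
  "claw": 0.2
}}

```text
clock: 9.72
eef_pos: [432.8, 75.3, 41.2]
tool_rot: [-3.139, 0.0, 1.565]
force: [-0.4, 0.2, 6.5]
width: 44.5
```

>>> {"api": "move_arm", "payload": {
  "series": [
    [[0,0,-0.01],0],
    [[0,0,-0.04],0],
    [[0,0,-0.09],0],
    [[-0.05,0.015,-0.11],0],
    [[-0.11,0.03,-0.11],0]
  ]
}}

```text
clock: 10.35
eef_pos: [464.5, -34.2, 153.6]
tool_rot: [3.139, -0.0, 1.571]
force: [0.8, 0.3, -1.8]
width: 44.5
```

>>> {"api": "move_arm", "payload": {
  "series": [
    [[-0.06,0,0],0],
    [[-0.12,0,0],0],
    [[-0.155,0,0],0],
    [[-0.155,0,0],0]
  ]
}}

```text
clock: 10.85
eef_pos: [463.9, -192.9, 154.4]
tool_rot: [3.138, 0.002, 1.565]
force: [-0.3, 0.5, -0.1]
width: 44.3
```

```bash
python3 snap.py e1;  python3 -c "
from snap import *
s,im=load('e1')
cv2.imwrite('pics/e1c.png',cv2.resize(im[60:310,120:390],None,fx=2.4,fy=2.4,interpolation=2))"
```

```text
[ 463.9 -192.9  154.4] [3.1375e+00 2.1000e-03 1.5646e+00] 0.058 10.85
```

View pics/e1c.png

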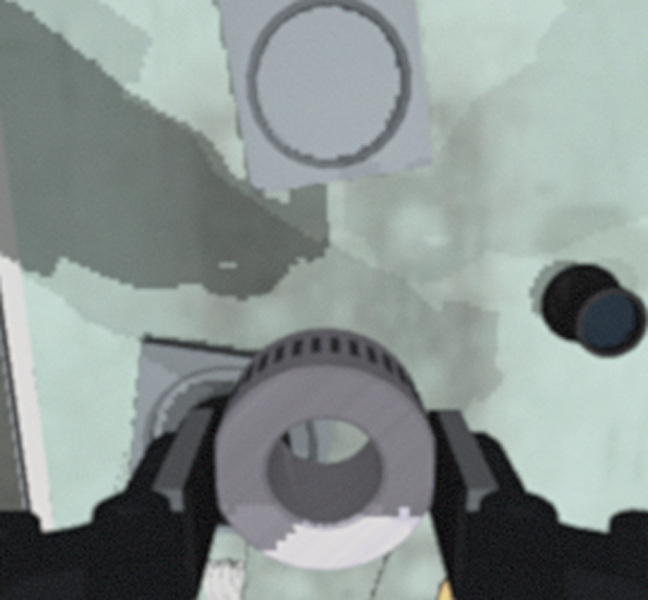

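The middle seat's mouth ellipse is centred at crop (329,82), px (257.1,94.2). The ring is upright in the jaws, and the loupe at crop (600,310) is well clear.

Run:
```python
from snap import *
s,im=load("e1"); C=cam("wrist",s); f=lambda a,b:(120+a/2.4,60+b/2.4)
h=[q for q in hough(im,(200,40,320,150),20,45)]; print([np.round(q,1) for q in h])
p=f(329,82); x=onz(C,p,12); print(x.round(1),"mouth w",np.linalg.norm(onz(C,f(247,82),12)-onz(C,f(411,82),12)).round(1))
T=cam("top"); print("2view",[np.round(v,1) for v in two(C,p,T,(245,201))],[np.round(v,1) for v in two(C,p,cam("scene"),(240,211))])
print("ring in hand",onz(C,f(326,470),s["eef_pos"][2]+15).round(1))
```

```text
[array([254.4,  92.1,  33.6], dtype=float32), array([255.9, 100.8,  40.5], dtype=float32), array([255.9, 100.8,  30.2], dtype=float32), array([254.4,  92.1,  29.4], dtype=float32)]
[ 468.6 -109.    12. ] mouth w 64.1
2view [array([ 465.8, -112.3,   81.5]), np.float64(3.8)] [array([ 467.7, -108.1,    9.1]), np.float64(2.3)]
ring in hand [ 465.6 -192.4  169.4]
```

>>> {"api": "move_arm", "payload": {
  "series": [
    [[0.05,0.0025,0.0],0],
    [[0.0835,0.0025,0.03],0],
    [[0.0835,0.0025,0.07],0],
    [[0.0835,0.0025,0.1],0],
    [[0.0835,0.0025,0.11],0]
  ]
}}

```text
clock: 11.52
eef_pos: [466.0, -104.7, 42.9]
tool_rot: [3.141, -0.002, 1.57]
force: [0.6, -1.1, -1.0]
width: 44.5
```

Underside is 12.6 mm below the TCP, so the target TCP is (467,-109.5,17).

>>> {"api": "move_arm", "payload": {
  "series": [
    [[-0.0045,0.001,0.006],0],
    [[-0.0045,0.001,0.014],0],
    [[-0.0045,0.001,0.021],0],
    [[-0.0045,0.001,0.0255],0],
    [[-0.0045,0.001,0.0255],0]
  ]
}}

```text
clock: 12.15
eef_pos: [467.1, -109.2, 17.4]
tool_rot: [3.141, -0.002, 1.57]
force: [0.6, -0.1, -0.4]
width: 44.6
```

>>> {"api": "move_arm", "payload": {
  "series": [
    [[0,0,0.0005],0],
    [[0,0,0.0005],0],
    [[0,0,0.0005],0],
    [[0,0,0.0005],0]
  ],
  "claw": 0.85
}}

```text
clock: 12.65
eef_pos: [467.1, -109.2, 17.0]
tool_rot: [3.141, -0.002, 1.57]
force: [0.1, 0.5, -0.3]
width: 72.6
```

>>> {"api": "move_arm", "payload": {
  "series": [
    [[0,0,-0.02],0],
    [[0,0,-0.06],0],
    [[0,0,-0.1],0],
    [[0,0,-0.14],0],
    [[0,0,-0.14],0]
  ],
  "claw": 1.0
}}

```text
clock: 13.28
eef_pos: [468.9, -109.9, 159.5]
tool_rot: [3.135, -0.001, 1.57]
force: [1.0, 0.4, 0.0]
width: 85.7
```

```bash
python3 snap.py f1
python3 - <<'E'
from snap import *
s,im=load("f1"); C=cam("wrist",s)
h=hough(im,(200,120,310,260),8,45)
for q in h:print(np.round(q,1),onz(C,q[:2],32).round(1),onz(C,q[:2],12).round(1))
print(np.round(proj(C,(467.5,-109.2,32)),1))
E
```

```text
[ 468.9 -109.9  159.5] [ 3.1352e+00 -8.0000e-04  1.5704e+00] 0.052 13.275
[252.1 184.1  23.6] [ 468.5 -108.7   32. ] [ 468.4 -113.7   12. ]
[252.1 184.1  31.3] [ 468.5 -108.7   32. ] [ 468.4 -113.7   12. ]
[252.1 184.1  12.5] [ 468.5 -108.7   32. ] [ 468.4 -113.7   12. ]
[251.1 184.6]
```

The middle ring is at (468.5,-108.7), as planned. Now the barrel.

>>> {"api": "move_arm", "payload": {
  "series": [
    [[-0.155,-0.043,0],0],
    [[-0.155,-0.043,0],0],
    [[-0.155,-0.043,0],0],
    [[-0.155,-0.043,0],0],
    [[-0.155,-0.043,0],0]
  ]
}}

```text
clock: 13.95
eef_pos: [424.4, -263.0, 156.5]
tool_rot: [3.14, -0.004, 1.571]
force: [-0.3, 1.0, -0.5]
width: 85.8
```

```bash
python3 snap.py k1;  python3 -c "
from snap import *
s,im=load('k1')
print(hough(im,(180,110,330,260),15,60))
cv2.imwrite('pics/k1c.png',cv2.resize(im[90:310,150:390],None,fx=2.5,fy=2.5,interpolation=2))"
```

```text
[ 424.4 -263.   156.5] [ 3.1402 -0.0036  1.5711] 0.025 13.95
[(np.float32(252.375), np.float32(184.625), np.float32(37.42775)), (np.float32(252.375), np.float32(184.625), np.float32(27.354206)), (np.float32(252.375), np.float32(184.625), np.float32(32.459198))]
```

View pics/k1c.png

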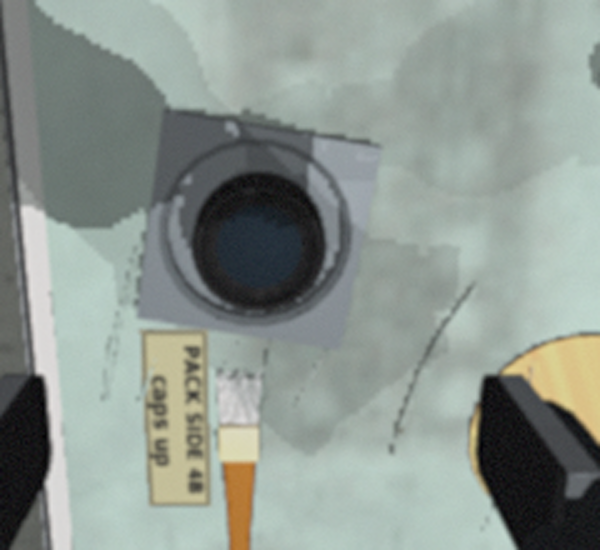

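The wide seat's mouth is at crop (256,231.5), px (252.4,182.6). The barrel top is at crop (259.5,240), px (253.8,186). The brush tip at crop (240,370) lies in front.

Run:
```python
from snap import *
s,im=load("k1"); C=cam("wrist",s); f=lambda a,b:(150+a/2.5,90+b/2.5)
b=f(259.5,240); m=f(256,231.5)
print("barrel",onz(C,b,38).round(1),"diam",np.linalg.norm(onz(C,f(193,240),38)-onz(C,f(326,240),38)).round(1))
print("seat",onz(C,m,12).round(1),"mouth",np.linalg.norm(onz(C,f(160,231),12)-onz(C,f(350,231),12)).round(1))
q=[onz(C,f(*c),12) for c in((163,113),(380,147),(344,347),(138,318))]; print("block c",np.mean(q,0).round(1),[np.linalg.norm(q[i]-q[i-1]).round(1) for i in range(4)])
sc=cv2.imread("pics/scene0.png"); g=cv2.cvtColor(sc,cv2.COLOR_BGR2GRAY)[235:280,250:295]
M=(g<45).astype(np.uint8); n,l,st,ce=cv2.connectedComponentsWithStats(M); i=1+st[1:,4].argmax(); print("scene blob",st[i],ce[i]+[250,235])
S=cam("scene"); print("2v barrel top",[np.round(v,1) for v in two(C,b,S,(270.5,253.5))],"pred",np.round(proj(S,onz(C,b,38)),1))
print("2v seat",[np.round(v,1) for v in two(C,m,S,(270.5,264.5))],"pred",np.round(proj(S,onz(C,m,12)),1))
# mat from top/scene by colour
for n in("top","scene"):
    im=cv2.imread(f"pics/{n}0.png"); h=cv2.cvtColor(im,cv2.COLOR_BGR2HSV); M=cv2.inRange(h,(12,70,120),(30,255,255))
    c=max(cv2.findContours(M,0,1)[0],key=cv2.contourArea); e=cv2.fitEllipse(c); print(n,e,onz(cam(n),e[0],4).round(1))
```

```text
barrel [ 424.9 -261.1   38. ] diam 49.8
seat [ 423.4 -264.1   12. ] mouth 78.0
block c [ 423.6 -265.7   12. ] [np.float64(86.7), np.float64(86.8), np.float64(86.4), np.float64(88.9)]
scene blob [  9  12  24  26 473] [270.69767442 258.96617336]
2v barrel top [array([ 424. , -260.7,   36.9]), np.float64(2.1)] pred [271.4 253. ]
2v seat [array([ 422. , -265.5,    2.2]), np.float64(3.3)] pred [271.4 261.1]
top ((336.0865173339844, 161.52272033691406), (25.610044479370117, 36.07716369628906), 68.14945220947266) [ 576.3 -361.5    4. ]
scene ((347.6775207519531, 255.24838256835938), (33.80732345581055, 43.71037673950195), 107.64332580566406) [ 566.1 -362.3    4. ]
```

>>> {"api": "move_arm", "payload": {
  "series": [
    [[0.0015,0,0.04],0],
    [[0.0015,0,0.08],0],
    [[0.0015,0,0.105],0],
    [[0.0015,0,0.11],0],
    [[0.0015,0,0.11],0]
  ]
}}

```text
clock: 14.62
eef_pos: [425.4, -260.0, 46.8]
tool_rot: [3.14, -0.004, 1.574]
force: [-0.5, -1.0, 0.9]
width: 85.6
```

>>> {"api": "move_arm", "payload": {
  "series": [
    [[-0.0012,-0.001,0.012],0],
    [[-0.0012,-0.001,0.022],0],
    [[-0.0012,-0.001,0.0268],0],
    [[-0.0012,-0.001,0.0268],0]
  ]
}}

```text
clock: 15.12
eef_pos: [424.1, -261.0, 19.7]
tool_rot: [3.14, -0.004, 1.573]
force: [-0.0, 0.3, -0.2]
width: 85.4
```

>>> {"api": "move_arm", "payload": {
  "series": [
    [[0,0,0],0],
    [[0,0,0],0],
    [[0,0,0],0],
    [[0,0,0],0],
    [[0,0,0],0]
  ],
  "claw": 0.3
}}

```text
clock: 15.75
eef_pos: [424.2, -261.1, 20.4]
tool_rot: [3.14, -0.004, 1.573]
force: [-1.2, -0.3, 6.4]
width: 50.2
```

>>> {"api": "move_arm", "payload": {
  "series": [
    [[0,0,-0.01],0],
    [[0,0,-0.03],0],
    [[0,0,-0.07],0],
    [[0,0,-0.11],0],
    [[0,0,-0.13],0]
  ]
}}

```text
clock: 16.38
eef_pos: [424.7, -262.1, 153.0]
tool_rot: [3.137, -0.003, 1.573]
force: [1.1, -0.6, -0.7]
width: 50.3
```

>>> {"api": "move_arm", "payload": {
  "series": [
    [[-0.163,0.085,0],0],
    [[-0.163,0.085,0],0],
    [[-0.163,0.085,0],0],
    [[-0.163,0.085,0],0],
    [[-0.163,0.085,0],0]
  ]
}}

```text
clock: 17.0
eef_pos: [509.4, -424.1, 152.8]
tool_rot: [3.138, -0.004, 1.573]
force: [-0.2, 0.2, 0.4]
width: 50.6
```

```bash
python3 snap.py m1
python3 - <<'E'
from snap import *
s,im=load("m1"); C=cam("wrist",s); print(s["qpos"].round(2))
h=cv2.cvtColor(im,cv2.COLOR_BGR2HSV); M=cv2.inRange(h,(12,60,90),(30,255,255))
c=max(cv2.findContours(cv2.morphologyEx(M,cv2.MORPH_CLOSE,np.ones((5,5))),0,1)[0],key=cv2.contourArea); hull=cv2.convexHull(c)
P=np.array([onz(C,p[0],4)[:2] for p in hull],np.float32); print(cv2.minEnclosingCircle(P)); print(cv2.boundingRect(c)); print([np.round(v,1) for v in cv2.fitEllipse(hull)[0:2]])
e=cv2.fitEllipse(hull); print(onz(C,e[0],4).round(1),"2v",two(C,e[0],cam("scene"),(347.7,255.2)))
E
```

```text
[ 509.4 -424.1  152.8] [ 3.138  -0.004   1.5729] 0.027 17.0
[ 0.44  0.76  0.38  1.56 -0.35  0.89  0.95]
((570.3949584960938, -362.2840881347656), 49.80537033081055)
(265, 65, 101, 105)
[array([315.1, 117.1]), array([ 99.1, 105.6])]
[ 570.3 -360.1    4. ] 2v (array([ 571.64814622, -359.91615482,   -3.81356047]), np.float64(0.7939787830030878))
```

The mat is at (570,-361.5), with radius 49.8 as specified. I carry the barrel there.

>>> {"api": "move_arm", "payload": {
  "series": [
    [[0.03,0.03,0.01],0],
    [[0.0625,0.06,0.03],0],
    [[0.0625,0.06,0.07],0],
    [[0.0625,0.06,0.1],0],
    [[0.0625,0.06,0.105],0]
  ]
}}

```text
clock: 17.68
eef_pos: [568.2, -357.5, 46.7]
tool_rot: [-3.141, -0.008, 1.575]
force: [0.1, -0.2, -0.4]
width: 50.0
```

>>> {"api": "move_arm", "payload": {
  "series": [
    [[-0.004,0.0015,0.008],0],
    [[-0.004,0.0015,0.016],0],
    [[-0.004,0.0015,0.022],0],
    [[-0.004,0.0015,0.0255],0],
    [[-0.004,0.0015,0.0255],0]
  ]
}}

```text
clock: 18.3
eef_pos: [569.6, -361.2, 21.0]
tool_rot: [-3.141, -0.008, 1.575]
force: [-0.4, 0.4, 0.1]
width: 50.4
```

>>> {"api": "move_arm", "payload": {
  "series": [
    [[0,0,0],0],
    [[0,0,0],0],
    [[0,0,0],0],
    [[0,0,0],0]
  ],
  "claw": 0.85
}}

```text
clock: 18.8
eef_pos: [569.6, -361.3, 21.1]
tool_rot: [-3.141, -0.008, 1.575]
force: [-0.4, -0.3, -0.8]
width: 72.7
```

>>> {"api": "move_arm", "payload": {
  "series": [
    [[0,0,-0.02],0],
    [[0,0,-0.06],0],
    [[0,0,-0.1],0],
    [[0,0,-0.14],0],
    [[0,0,-0.14],0]
  ],
  "claw": 1.0
}}

```text
clock: 19.42
eef_pos: [571.8, -364.5, 166.7]
tool_rot: [3.134, -0.003, 1.575]
force: [-0.4, -0.2, 0.1]
width: 85.3
```

```bash
python3 snap.py n1;  python3 -c "
from snap import *
s,im=load('n1'); C=cam('wrist',s); print(proj(C,(570,-361.5,38)),proj(C,(570,-361.5,4)))
cv2.imwrite('pics/n1c.png',cv2.resize(im[90:310,150:390],None,fx=2,fy=2,interpolation=2))"
```

```text
[ 571.8 -364.5  166.7] [ 3.1343e+00 -2.7000e-03  1.5746e+00] 0.055 19.425
(np.float64(250.61332398004765), np.float64(182.2504235897188)) (np.float64(250.81374745336285), np.float64(174.8694927320475))
```

View pics/n1c.png

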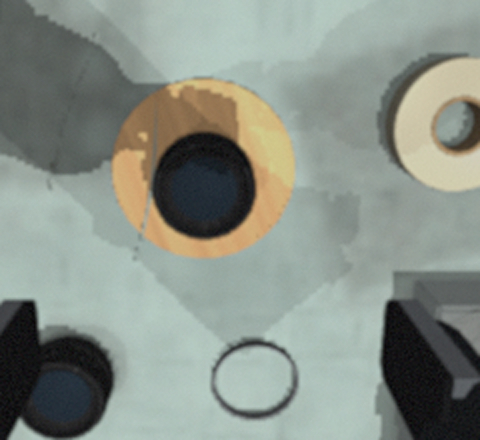

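The barrel stands centred on the mat, with its top at crop (204,185) against a mat centre of (204,168) plus parallax. Back to the wide ring.

>>> {"api": "move_arm", "payload": {
  "series": [
    [[0.438,-0.139,0.01],0],
    [[0.438,-0.139,0.01],0],
    [[0.438,-0.139,0.01],0],
    [[0.438,-0.139,0.01],0],
    [[0.438,-0.139,0.01],0]
  ]
}}

```text
clock: 20.1
eef_pos: [473.1, -62.7, 157.3]
tool_rot: [3.139, -0.006, 1.575]
force: [1.9, 0.3, 0.1]
width: 85.4
```

>>> {"api": "move_arm", "payload": {
  "series": [
    [[0.137,-0.041,0.01],0],
    [[0.137,-0.041,0.01],0],
    [[0.137,-0.041,0.01],0],
    [[0.137,-0.041,0.01],0],
    [[0.137,-0.041,0.01],0]
  ]
}}

```text
clock: 20.72
eef_pos: [431.9, 73.0, 147.9]
tool_rot: [3.139, -0.005, 1.573]
force: [1.3, 0.0, -0.4]
width: 85.5
```

```bash
python3 snap.py r1
python3 - <<'E'
from snap import *
s,im=load("r1"); C=cam("wrist",s); print("pred",np.round(proj(C,(433,75,28)),1))
for q in hough(im,(200,110,310,230),12,45): print(np.round(q,1),onz(C,q[:2],28).round(1),(2*q[2]/C[0]*np.linalg.norm(onz(C,q[:2],28)-C[3][:3,3])).round(1))
im2=get_image("scene"); S=cam("scene")
for q in hough(im2,(155,140,215,205),4,18): print("scene",np.round(q,1),np.round(proj(S,(433,75,28)),1))
cv2.imwrite('pics/r1c.png',cv2.resize(im[90:270,150:370],None,fx=2,fy=2,interpolation=2))
E
```

```text
[431.9  73.  147.9] [ 3.1386 -0.005   1.5732] 0.019 20.725
pred [254.2 185.8]
[255.5 184.6  32.2] [434.2  76.1  28. ] 60.5
[255.5 184.6  20.3] [434.2  76.1  28. ] 38.2
scene [185.  171.1  13.5] [183.5 172.1]
scene [185.  171.1   9.2] [183.5 172.1]
scene [185.  171.1   5.4] [183.5 172.1]
```

View pics/r1c.png

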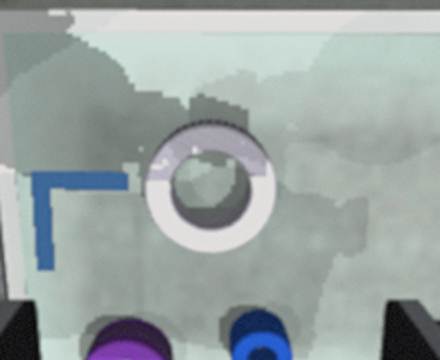

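The wide ring is unmoved at px (255.5,184.6), which is (433.7,75.8), diameter about 61. I descend on it.

>>> {"api": "move_arm", "payload": {
  "series": [
    [[0.0025,0.0015,0.04],0],
    [[0.0025,0.0015,0.08],0],
    [[0.0025,0.0015,0.1],0],
    [[0.0025,0.0015,0.1],0],
    [[0.0025,0.0015,0.1],0]
  ]
}}

```text
clock: 21.45
eef_pos: [434.6, 74.8, 48.6]
tool_rot: [3.137, -0.005, 1.57]
force: [1.0, 0.1, -0.5]
width: 85.1
```

>>> {"api": "move_arm", "payload": {
  "series": [
    [[0.0008,-0.001,0.012],0],
    [[0.0008,-0.001,0.025],0],
    [[0.0008,-0.001,0.033],0],
    [[0.0008,-0.001,0.036],0],
    [[0.0008,-0.001,0.036],0]
  ]
}}

```text
clock: 22.08
eef_pos: [434.5, 76.0, 13.4]
tool_rot: [3.135, -0.005, 1.57]
force: [-0.2, 0.6, -1.1]
width: 85.3
```

>>> {"api": "move_arm", "payload": {
  "series": [
    [[0,0,0],0],
    [[0,0,0],0],
    [[0,0,0],0],
    [[0,0,0],0],
    [[0,0,0],0]
  ],
  "claw": 0.4
}}

```text
clock: 22.7
eef_pos: [434.9, 76.2, 14.7]
tool_rot: [3.134, -0.007, 1.57]
force: [-1.8, -0.0, 12.9]
width: 59.6
```

>>> {"api": "move_arm", "payload": {
  "series": [
    [[0,0,-0.01],0],
    [[0,0,-0.04],0],
    [[0,0,-0.09],0],
    [[-0.05,0,-0.12],0],
    [[-0.11,0,-0.13],0]
  ]
}}

```text
clock: 23.32
eef_pos: [435.1, -34.4, 145.8]
tool_rot: [3.13, -0.007, 1.576]
force: [1.5, -0.5, -1.2]
width: 59.2
```

>>> {"api": "move_arm", "payload": {
  "series": [
    [[-0.311,-0.012,0],0],
    [[-0.311,-0.012,0],0],
    [[-0.311,-0.012,0],0],
    [[-0.311,-0.012,0],0],
    [[-0.311,-0.012,0],0]
  ]
}}

```text
clock: 23.95
eef_pos: [424.2, -347.3, 143.8]
tool_rot: [3.13, -0.007, 1.575]
force: [1.8, -0.0, -1.3]
width: 59.2
```

>>> {"api": "move_arm", "payload": {
  "series": [
    [[0,0,0],0],
    [[0,0,0],0]
  ]
}}

```text
clock: 24.2
eef_pos: [423.6, -346.9, 143.6]
tool_rot: [3.13, -0.008, 1.574]
force: [0.1, 0.9, -0.5]
width: 59.5
```

```bash
python3 snap.py t1;  python3 -c "
from snap import *
s,im=load('t1')
cv2.imwrite('pics/t1c.png',cv2.resize(im[60:310,120:390],None,fx=2.4,fy=2.4,interpolation=2))"
```

```text
[ 423.6 -346.9  143.6] [ 3.1304 -0.0085  1.5744] 0.038 24.2
```

View pics/t1c.png

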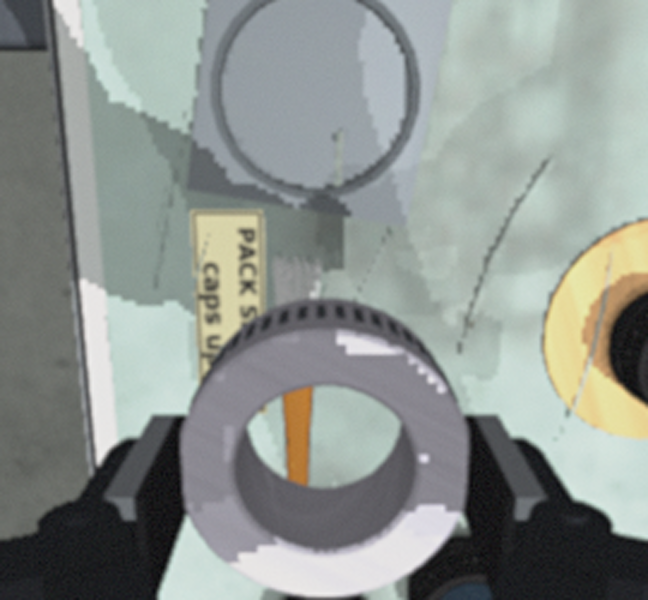

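The empty wide recess has its mouth at crop x 212 to 420 with its lower edge at y 200. The held wide ring is upright, centred at crop (325,463).

Run:
```python
from snap import *
s,im=load("t1"); C=cam("wrist",s); f=lambda a,b:(120+a/2.4,60+b/2.4)
for q in hough(im,(190,20,310,160),25,60): print(np.round(q,1),onz(C,q[:2],12).round(1))
a,b=onz(C,f(212,93),12),onz(C,f(420,93),12); c=onz(C,f(316,200),12)
print("mouth w",np.linalg.norm(a-b).round(1),"centre x",((a+b)/2).round(1),"y from lower edge",(c[1]+40).round(1))
print("ring in hand",onz(C,f(325,463),s["eef_pos"][2]+14).round(1))
```

```text
[251.5  99.1  43.3] [ 423.2 -266.3   12. ]
[251.1  93.9  42. ] [ 422.9 -261.7   12. ]
[251.1  93.9  38. ] [ 422.9 -261.7   12. ]
mouth w 78.7 centre x [ 423.4 -265.9   12. ] y from lower edge -266.0
ring in hand [ 425.  -345.4  157.6]
```

>>> {"api": "move_arm", "payload": {
  "series": [
    [[0.05,-0.001,0.0],0],
    [[0.08,-0.001,0.03],0],
    [[0.08,-0.001,0.07],0],
    [[0.08,-0.001,0.09],0],
    [[0.08,-0.001,0.092],0]
  ]
}}

```text
clock: 24.88
eef_pos: [423.3, -262.5, 51.3]
tool_rot: [3.133, -0.012, 1.579]
force: [-0.1, -0.0, -2.5]
width: 59.2
```

>>> {"api": "move_arm", "payload": {
  "series": [
    [[-0.0033,-0.001,0.01],0],
    [[-0.0033,-0.001,0.02],0],
    [[-0.0033,-0.001,0.028],0],
    [[-0.0033,-0.001,0.0325],0],
    [[-0.0033,-0.001,0.0325],0]
  ]
}}

```text
clock: 25.5
eef_pos: [422.5, -265.2, 18.9]
tool_rot: [3.132, -0.012, 1.578]
force: [-0.3, 1.1, 0.5]
width: 59.1
```

>>> {"api": "move_arm", "payload": {
  "series": [
    [[0,0,0.0005],0],
    [[0,0,0.0008],0],
    [[0,0,0.0008],0]
  ]
}}

```text
clock: 25.88
eef_pos: [422.5, -265.2, 18.8]
tool_rot: [3.132, -0.013, 1.578]
force: [-1.2, 1.2, 9.4]
width: 59.0
```

>>> {"api": "move_arm", "payload": {
  "series": [
    [[0,0,0],0],
    [[0,0,0],0],
    [[0,0,0],0],
    [[0,0,0],0],
    [[0,0,0],0]
  ],
  "claw": 1.0
}}

```text
clock: 26.5
eef_pos: [422.5, -265.2, 18.7]
tool_rot: [3.132, -0.013, 1.578]
force: [-0.4, 0.0, -0.5]
width: 85.6
```

>>> {"api": "move_arm", "payload": {
  "series": [
    [[0,0,-0.02],0],
    [[0,0,-0.06],0],
    [[0,0,-0.1],0],
    [[0,0,-0.14],0],
    [[0,0,-0.14],0]
  ]
}}

```text
clock: 27.12
eef_pos: [422.6, -268.2, 161.2]
tool_rot: [3.127, -0.01, 1.578]
force: [-0.0, -0.6, 0.1]
width: 85.4
```

```bash
python3 snap.py u1
python3 - <<'E'
from snap import *
s,im=load("u1"); C=cam("wrist",s); print("pred top",np.round(proj(C,(423.3,-265.2,32)),1))
for q in hough(im,(190,110,320,250),15,50): print(np.round(q,1),onz(C,q[:2],32).round(1))
t=get_image("top"); cv2.imwrite("pics/top9.png",t); sc=get_image("scene"); cv2.imwrite("pics/sc9.png",sc)
A=cv2.resize(im[80:290,140:380],None,fx=1.6,fy=1.6,interpolation=2); B=cv2.resize(sc[130:340,150:390],None,fx=1.6,fy=1.6,interpolation=2)
cv2.imwrite("pics/u1c.png",np.hstack([A,B]))
E
```

```text
[ 422.6 -268.2  161.2] [ 3.1269 -0.0097  1.5784] 0.056 27.125
pred top [252.3 183. ]
[252.2 183.1  32. ] [ 423.3 -265.3   32. ]
[252.2 183.1  19.6] [ 423.3 -265.3   32. ]
```

View pics/u1c.png

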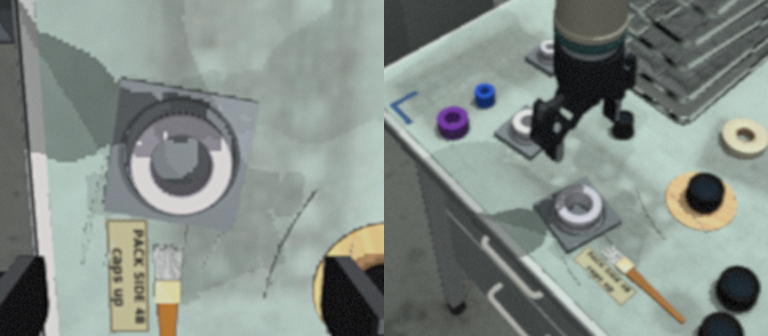

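The wide ring is in its recess with its top centre at the predicted px (252.2,183.1). The other three parts are in place, and the brush and loupe look undisturbed. The gripper is clear, so I hand in.

```bash
python3 -c "
from cell import *
print(finish_job())"
```

```text
the job is handed in; nothing more can be done
None
```

I took the stack apart and set each ring in its own seat. I moved the lens barrel out of the wide seat onto the wooden mat, then handed in at about 27 s of the 104 s allowed. The hand-in gave no verdict.

**Last checks (wrist camera, gripper clear):**

| Part | Measured centre (mm) | Intended centre (mm) |
|---|---|---|
| Wide ring | (423.3, -265.3) | seat at (423.3, -265.2) |
| Middle ring | (468.5, -108.7) | seat at about (467.5, -109.2) |
| Small ring | checked by eye only: in its recess, centred | seat at about (600.5, -8.8) |
| Lens barrel | about 1.5 px from where it should appear | mat at (570, -361.5), radius 49.8 |

- **Ring heights:** I did not measure the final underside heights directly. They follow from the release heights and from where the ring tops appear in the pictures. The wide ring also pressed the recess floor with 9 N before release.
- **Bystanders:** The brush and loupe looked undisturbed in the last pictures. I did not measure their displacement.
- **Disagreements:** The top-camera stereo height for the middle seat came out at 81 mm, from an ill-conditioned pair, so I discarded it. The scene camera gave 9 mm for the same seat, against the 12 mm block height. The fitted middle-ring diameter was 45.4 mm against 47 mm. One scene-camera stereo height for the wide seat was 2 mm, also against 12 mm.

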